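# Find the rattling case and hold it out over the clutch

### The arm

A 6-joint arm with a two-finger parallel gripper is mounted at the origin on the work surface. World frame = base frame: x ahead of the robot, y to its left, z up, the work surface at z = 0. Lengths are in m, angles in rad, forces in N, time in s.
With the tool pointing down it reaches from about 0.425 to 0.95 m from the base axis. Payload 3.5 kg.
Tool frame: the origin (TCP) lies midway between the tips of the shut fingers; the grasp point (between the pads) lies 19 mm behind it; z points along the fingers, y is the line along which they close (so a half turn about z gives the same grasp; the last joint's range is limited). The gripper opens to 85 mm and grips with 20 to 120 N. Pads are 22 mm wide; open, the fingers measure 114 mm over their backs; the gripper's body (76 mm by 85 mm) begins 54 mm behind the grasp point. The pads swing forward as they close: fully open they stand 13 mm farther back than shut.
Start: joints at [1.009, 0.286, 1.577, -0, 1.279, -0.15], TCP at [0.27, 0.619, 0.231] pointing down, gripper open.
Joint ranges: [-2.77, 2.77], [-0.9, 2.22], [0.21, 2.48], [-1.53, 4.67], [0.24, 2.81], [-2.84, 2.84]. Speed limits (rad/s): [2.79, 2.79, 3.14, 3.14, 3.14, 3.14].

### API

Orientations are given as a unit quaternion [x, y, z, w].
In Python, from plant import ctrl gives the robot as it stands.
- The arm moves only by the tool send_rows, never from a script. Its argument "series" is a list that holds one entry, the list of rows, each a list of 7 numbers: the shift along the tool's x, y, z in cm, then the turn, a rotation vector about the tool's x, y, z in rad, then the opening, from -1 (shut) to 1 (fully open). In form: [[[x, y, z, rx, ry, rz, jaw], ...]]. A call has 1 to 10 rows; each row shifts and turns the commanded pose from where the row before left it, along the tool's axes as they then stand; what a row does not reach is not made up. A row lasts 1/8 s, in which the tool goes at most 62.5 mm and 10.7 degrees, less where a joint would pass 70% of its speed; a pose out of reach is approached as far as the arm can. A call is refused whole if a number of a shift passes 6.25 or a number of a turn 0.188, either way. A call with a gripper value outside its range is refused whole. The fingers move at their own pace and stop on an object; "force" is the grip in N (left out, the last holds). Time passes only in rows, so rows that do not move let the fingers close. It gives the time, the measured TCP pose, the force, the opening and the grip force at its end, in the units of the state.
- ctrl.get_state(): the state, without advancing time (a new reading comes with each control period).
- ctrl.read_camera(name): name is "side" or "top" or "wrist"; returns a dict with "img" (480x640x3 uint8, red, green, blue), "fx", "fy", "cx", "cy" (pixels), "R" (3x3) and "t" (3): a world point X has camera coordinates R X + t; the wrist camera has in their place "hand_eye" (4x4, takes a point from camera to tool coordinates, whose origin is the TCP and whose axes are the flange's). Camera axes: x right, y down, z forward; pixel columns grow to the right and rows downward; lengths in m; the calibration is good to about 2 mm. A picture is of the moment at which its call begins: read the wrist's pose just before it. There is no depth.
- ctrl.sign_off(): hands the job in; it is judged then, once.
The state is a dict: "time": time; "qpos": joint angles; "dq": joint speeds; "joint_efforts": joint torques, N m; "eef_pos": TCP position; "tcp_rot": TCP orientation; "contact_force": force on the tool from outside, world axes, zero at the start; "wrist_torque": the same for the moment, N m; "opening": opening from 0.0 (shut) to 1.0 (fully open); "finger_force": force on a finger pad.
Only numpy, scipy, OpenCV 4.12 (cv2) and the standard library are available. Lean on these libraries where they do the work, as an engineer would, in place of code of your own. Each camera call takes 0.05 s, during which the arm holds its last target. There are 200 camera calls.

### The job

One of the three sealed grey cases has a loose steel ball in it for this clutch: pick the cases up and shake them one at a time until you know which one rattles, and put any silent one back down flat on the bench. Then hold the rattling case out, level and still, over the middle of the bronze clutch pressure plate, about a hand's breadth above it, so that the mechanic can take it; finish while still holding it there, do not set it down. Leave everything else on the bench where it is.

Things in the scene. Friction and masses are not known exactly. Their poses are not given: they have to be found in the camera images.
- case_a: Sealed grey steel case, closed box 96 long (its x), 54 wide (y), 46 mm high (z), flat on the bench; like the other two outside. Origin: centre of underside, z up. Weighs 0.15 to 0.42 kg, as do the others; weights vary, so weighing does not tell. Takes a 50 N grip across its width. In one of the three, not always the same one, a ball is loose; the other two have nothing loose.
- case_b: Sealed grey steel case, closed box 96 long (its x), 54 wide (y), 46 mm high (z), flat on the bench; like the other two outside. Origin: centre of underside, z up. Closed space of 86 x 44 x 36 mm inside. One of the three holds a loose 32 mm, 130 g steel ball that rolls 54 mm along it, knocks on its ends when shaken and, end to end, shifts the moment on the tool by 0.07 N m.
- case_c: Sealed grey steel case, closed box 96 long (its x), 54 wide (y), 46 mm high (z), flat on the bench; like the other two outside. Origin: centre of underside, z up. In the rules geoms case_a_c0, case_b_c0, case_c_c0 are the inner floors and _c1 to _c5 the inner ends, sides and lid of the cases: only a loose ball inside can touch them.
- pressure_plate: bronze clutch pressure plate lying flat on the bench beyond the cases: a disc 116 mm across and 9 mm thick with five upright bosses reaching 26 mm above the bench, 0.8 kg, loose. Origin: centre of the underside, z up.
- pin_punch: steel pin punch, 150 mm long and 11 mm thick, lying on the bench to the left of the plate; bystander. Origin: under its middle, x along it.
- axle_adjuster: rusty rear axle adjuster block with a bolt, about 76 x 28 x 24 mm, lying to the right of the plate; bystander. Origin: centre of the block's underside.
- socket_big: loose chrome socket standing on the bench between the robot and the cases, 32 mm across, 36 mm high; bystander. Origin: centre of the underside.
- socket_small: loose chrome socket standing on the bench between the robot and the cases, 24 mm across, 30 mm high; bystander. Origin: centre of the underside.
- torque_case: yellow plastic torque wrench case, 370 x 85 x 60 mm, lying lengthwise along x at the left; bystander. Origin: centre of the underside.
- spray_can: bare aluminium spray can, 58 mm across, 150 mm high, standing at the right; bystander. Origin: centre of the underside.
Mind the look-alikes: they are no part of the job. What is shaped like the case_b but yellow is not meant.

How it is judged:
On the way:
1. the case with the loose ball is off the bench and shaken so that the ball knocks on its inside (over 0.3 N on an end, a side or the lid) (((height (world z) of case_a above 0.02 m and contact force between any of case_a_c1, case_a_c2, case_a_c3, case_a_c4, case_a_c5 and anything else above 0.3 N) or (height (world z) of case_b above 0.02 m and contact force between any of case_b_c1, case_b_c2, case_b_c3, case_b_c4, case_b_c5 and anything else above 0.3 N) or (height (world z) of case_c above 0.02 m and contact force between any of case_c_c1, case_c_c2, case_c_c3, case_c_c4, case_c_c5 and anything else above 0.3 N))).
At the end, for the whole second after the job is handed in: The case holding the loose ball is gripped, underside 60 to 250 mm above the bench, centre within 45 mm (level) of the plate's centre, within 0.3 rad of level and still (under 0.04 m/s); the other two stand flat on the bench (0.1 rad, 8 mm), untouched by the robot (((contact force between case_a_c0 and anything else above 0.15 N and contact force between the fingers and case_a above 2 N and height (world z) of case_a between 0.06 and 0.25 m and horizontal distance between case_a and pressure_plate below 0.045 m and angle between case_a's own z axis and vertical below 0.3 rad and linear speed of case_a below 0.04 m/s and height (world z) of case_b between -0.004 and 0.008 m and angle between each of case_b, case_c's own z axis and vertical below 0.1 rad and contact force between each of the arm, the fingers and case_b below 0.3 N and height (world z) of case_c between -0.004 and 0.008 m and contact force between each of the arm, the fingers and case_c below 0.3 N) or (contact force between case_b_c0 and anything else above 0.15 N and contact force between the fingers and case_b above 2 N and height (world z) of case_b between 0.06 and 0.25 m and horizontal distance between case_b and pressure_plate below 0.045 m and angle between case_b's own z axis and vertical below 0.3 rad and linear speed of case_b below 0.04 m/s and height (world z) of case_a between -0.004 and 0.008 m and angle between each of case_a, case_c's own z axis and vertical below 0.1 rad and contact force between each of the arm, the fingers and case_a below 0.3 N and height (world z) of case_c between -0.004 and 0.008 m and contact force between each of the arm, the fingers and case_c below 0.3 N) or (contact force between case_c_c0 and anything else above 0.15 N and contact force between the fingers and case_c above 2 N and height (world z) of case_c between 0.06 and 0.25 m and horizontal distance between case_c and pressure_plate below 0.045 m and angle between case_c's own z axis and vertical below 0.3 rad and linear speed of case_c below 0.04 m/s and height (world z) of case_a between -0.004 and 0.008 m and angle between each of case_a, case_b's own z axis and vertical below 0.1 rad and contact force between each of the arm, the fingers and case_a below 0.3 N and height (world z) of case_b between -0.004 and 0.008 m and contact force between each of the arm, the fingers and case_b below 0.3 N))); the arm keeps its last pose, push and grip.
It fails at once if the pressure plate, punch, axle adjuster, a loose socket, the yellow case or the spray can is shifted by more than 25 mm (distance of any of pressure_plate, pin_punch, axle_adjuster, socket_big, socket_small, torque_case, spray_can from where it was at the start of the episode above 0.025 m).
It also fails if it takes over 67 s, if anything falls off the work surface, if the arm or the gripper's body presses on something with over 40 N, if the wrist force passes 120 N, or if a joint passes its speed limit or range.

## Working session

There is one attempt and no reset: what is moved stays moved. The work goes in short steps, Python scripts to look and compute and a tool call to move; the robot and the scene stay as the last step left them, time stands still between calls to the robot, and variables do not carry over. Pictures are saved under pics/ and viewed, at most 10 in all, crops included, and the job is handed in when it is done.

Besides the shell and the picture viewer there is one more tool, called after ">>>" by a JSON object that holds its "name" and its "arguments", one argument or row to a line. send_rows: Moves the arm, as the interface text tells. Its arguments: {"type":"object","properties":{"series":{"type":"array"},"force":{"type":"number"}},"required":["series"]}

```bash
mkdir -p pics; python3 - <<'E'
from plant import ctrl
import cv2,pickle
s=ctrl.get_state();print(s)
d={}
for n in("top","side"):
    c=ctrl.read_camera(n);d[n]=c;cv2.imwrite(f"pics/{n}0.png",c["img"][:,:,::-1]);print(n,c["fx"],c["fy"],c["cx"],c["cy"],c["R"],c["t"])
pickle.dump(d,open("cams.pkl","wb"))
E
```

```text
{'time': 0.0, 'qpos': array([ 1.00899385e+00,  2.87197041e-01,  1.57817843e+00, -8.57986249e-06,
        1.27859871e+00, -1.50011843e-01]), 'dq': array([-0.00042344,  0.00115168,  0.00014719,  0.00012651, -0.00057635,
       -0.00089047]), 'joint_efforts': array([-8.08984896e-05, -4.05990958e+01, -2.92619240e+01, -9.75078228e-05,
        5.88705720e-03, -1.53202016e-06]), 'eef_pos': array([0.26979705, 0.61801853, 0.22992549]), 'tcp_rot': array([ 2.04442290e-01,  9.78877894e-01, -1.11757101e-03, -4.11061647e-04]), 'contact_force': array([ 0.76520935, -0.30076674, -0.33605367]), 'wrist_torque': array([-0.00400943, -0.05239537, -0.00393212]), 'finger_force': 0.0, 'opening': 0.9974813391788179}
top 550.4018004138734 550.4018004138734 318.0362485334562 238.41409557452155 [[-0.02645698 -0.99958546 -0.01135485]
 [-0.98853895  0.02785007 -0.14837494]
 [ 0.14862967  0.00729915 -0.98886599]] [0.00350899 0.5242615  1.26441914]
side 487.1620118939887 487.1620118939887 320.304674871034 239.88425725847847 [[-0.9248058  -0.37996483 -0.01899914]
 [-0.25697884  0.66073195 -0.70526248]
 [ 0.28052828 -0.64734845 -0.70869166]] [0.49247996 0.18222705 1.31946074]
```

View pics/top0.png

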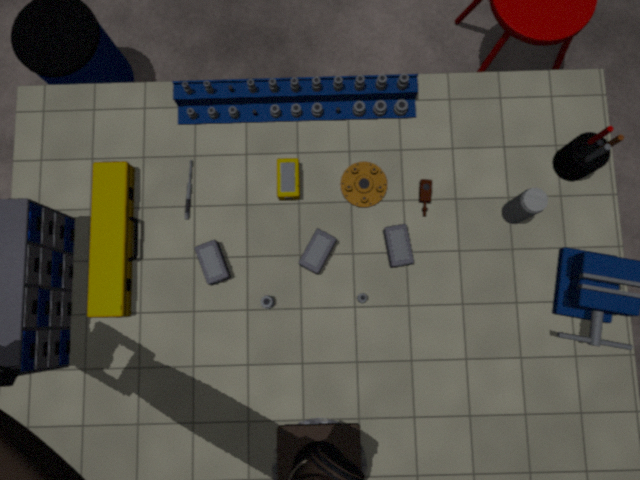

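View pics/side0.png

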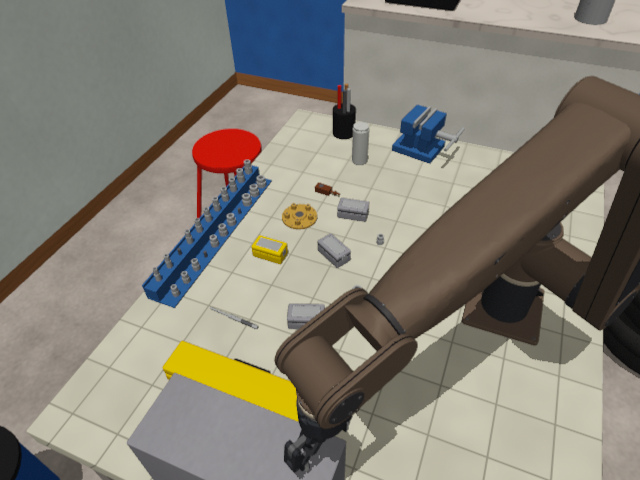

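The top view shows grey cases at (213,262), (318,251) and (398,245). The yellow look-alike at (288,179) is not meant, and neither is the long yellow torque case at (111,240). The plate is at (364,185) and the sockets at (267,301) and (362,297). Next I check the choice in one close crop and measure.

```bash
cat > h.py <<'E'
import numpy as np,cv2
from scipy.spatial.transform import Rotation as Ro
def px2w(c,u,v,z):
    d=c["R"].T@np.array([(u-c["cx"])/c["fx"],(v-c["cy"])/c["fy"],1]);o=-c["R"].T@c["t"]
    return o+d*(z-o[2])/d[2]
def w2px(c,X):
    p=c["R"]@X+c["t"];return np.array([c["fx"]*p[0]/p[2]+c["cx"],c["fy"]*p[1]/p[2]+c["cy"]])
E
python3 - <<'E'
from h import *
import pickle
c=pickle.load(open("cams.pkl","rb"))["top"];im=c["img"]
hsv=cv2.cvtColor(im,cv2.COLOR_RGB2HSV)
out=cv2.resize(im[150:315,180:445],None,fx=3,fy=3,interpolation=cv2.INTER_CUBIC)[:,:,::-1].copy()
cv2.imwrite("pics/crop.png",out)
# cases: bluish grey (b>=r) vs warm tiles
i=im.astype(int); m=((i[:,:,2]-i[:,:,0]>3)).astype(np.uint8)
m[:215]=0;m[:,:180]=0;m[285:]=0;m[:,430:]=0
n,l,st,ce=cv2.connectedComponentsWithStats(m)
for k in range(1,n):
    if st[k,4]>200:
        ys,xs=np.where(l==k); P=np.array([px2w(c,x,y,0.046)[:2] for x,y in zip(xs,ys)],np.float32)
        r=cv2.minAreaRect(P); print(ce[k],st[k],"rect",np.round(r[0],4),np.round(r[1],4),r[2])
pm=cv2.inRange(hsv,(8,100,60),(22,255,255));pm[:,:335]=0;pm[:,392:]=0;pm[:150]=0;pm[215:]=0
ys,xs=np.where(pm>0);P=np.array([px2w(c,x,y,0.009)[:2] for x,y in zip(xs,ys)],np.float32)
print("plate",cv2.minEnclosingCircle(P),P.mean(0))
for u,v in((267,301),(362,297),(288,179),(111,240)):print(px2w(c,u,v,.035))
E
```

```text
[398.21204819 245.4746988 ] [384 224  29  43 830] rect [ 0.5017 -0.1978] [0.0943 0.0534] 8.306917190551758
[316.97575758 250.92969697] [300 229  36  44 825] rect [ 0.4935 -0.0081] [0.0523 0.0946] 59.55543518066406
[211.6271777  261.91056911] [195 241  34  43 861] rect [0.4745 0.2391] [0.0955 0.0545] 20.60026741027832
plate ((0.6609541177749634, -0.12574699521064758), 0.05788879469037056) [ 0.6606096  -0.12552775]
[0.38019775 0.11244976 0.035     ]
[ 0.38352039 -0.10980173  0.035     ]
[0.67196412 0.05794329 0.035     ]
[0.53486705 0.48298856 0.035     ]
```

View pics/crop.png

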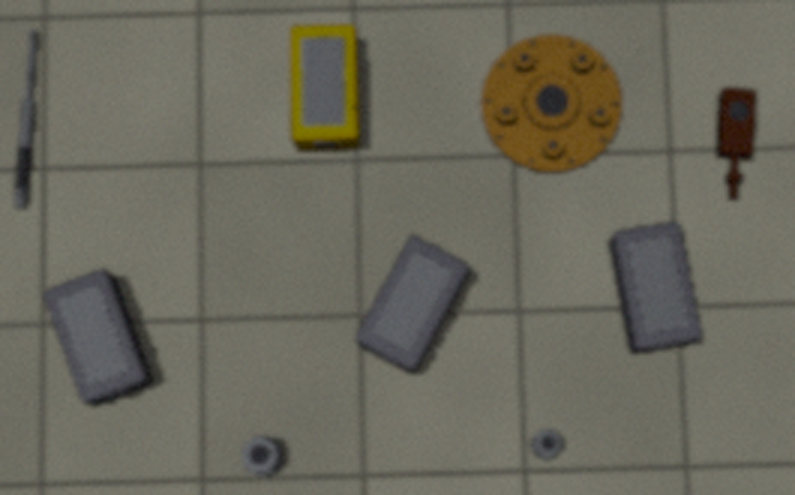

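The close crop shows three plain grey cases: left (213,262), middle (318,251) and right (398,245). Their measured tops come out at 94–96 x 52–55 mm, as they should. The yellow one is excluded. The plate measures 116 mm across, centred at (0.661,-0.126). I'll start with the left case.

```bash
cat >> h.py <<'E'
def go(x,y,z,yaw):  # yaw of tool x in deg; prints turn then shift in target tool axes (cm)
    from plant import ctrl
    s=ctrl.get_state(); a=np.radians(yaw)
    T=np.array([[np.cos(a),np.sin(a),0],[np.sin(a),-np.cos(a),0],[0,0,-1]])
    R=Ro.from_quat(s["tcp_rot"]).as_matrix()
    d=T.T@(np.array([x,y,z])-s["eef_pos"])*100
    print("t",round(s["time"],2),"pos",s["eef_pos"].round(4),"turn",Ro.from_matrix(R.T@T).as_rotvec().round(3),"shift",d.round(2))
E
python3 -c "
from h import go
go(.4745,.2391,.12,200.6)"
```

```text
t 0.1 pos [0.2698 0.6181 0.2301] turn [-0.002 -0.001 -0.771] shift [ -5.82 -42.68  11.01]
```

>>> {"name": "send_rows", "arguments": {
  "series": [
    [[0,0,0,0,0,-0.154,1],[0,0,0,0,0,-0.154,1],[0,0,0,0,0,-0.154,1],[0,0,0,0,0,-0.154,1],[0,0,0,0,0,-0.155,1],[-0.6,-4.3,0,0,0,0,1],[-0.6,-4.3,0,0,0,0,1],[-0.6,-4.3,1,0,0,0,1],[-0.6,-4.3,1,0,0,0,1],[-0.6,-4.3,1,0,0,0,1]]
  ],
  "force": 45
}}

```text
time: 1.35
eef_pos: [0.374, 0.4264, 0.2005]
tcp_rot: [-0.179, 0.984, -0.0, -0.0]
contact_force: [-0.3, -0.1, 0.4]
opening: 1.0
finger_force: 0.0
```

>>> {"name": "send_rows", "arguments": {
  "series": [
    [[-0.6,-4.3,1.6,0,0,0,1],[-0.6,-4.3,1.6,0,0,0,1],[-0.6,-4.3,1.6,0,0,0,1],[-0.6,-4.3,1.6,0,0,0,1],[-0.4,-4,1.6,0,0,0,1],[0,0,0,0,0,0,1]]
  ]
}}

```text
time: 2.1
eef_pos: [0.4742, 0.2369, 0.1194]
tcp_rot: [-0.177, 0.984, -0.0, -0.002]
contact_force: [-0.1, -0.1, 0.5]
opening: 1.002
finger_force: 0.0
```

```bash
python3 - <<'E'
from h import *
go(.4745,.2391,.006,200.6)
from plant import ctrl
s=ctrl.get_state();c=ctrl.read_camera("wrist");cv2.imwrite("pics/w1.png",c["img"][:,:,::-1])
H=c["hand_eye"]
# expected pixel of the case's top corners
R=Ro.from_quat(s["tcp_rot"]).as_matrix();a=np.radians(20.6)
for sx,sy in((1,1),(1,-1),(-1,-1),(-1,1)):
    X=np.array([.4745+sx*.048*np.cos(a)-sy*.027*np.sin(a),.2391+sx*.048*np.sin(a)+sy*.027*np.cos(a),.046])
    p=np.linalg.inv(H)@np.append(R.T@(X-s["eef_pos"]),1);print(c["fx"]*p[0]/p[2]+c["cx"],c["fy"]*p[1]/p[2]+c["cy"])
E
```

```text
t 2.1 pos [0.4742 0.2369 0.1194] turn [ 0.    -0.004 -0.004] shift [-0.11  0.2  11.34]
361.6248548045108 314.8559752440735
285.09186425059306 315.168885337479
279.51003588463436 178.78236766798392
366.4083199237376 178.36861532559948
```

View pics/w1.png

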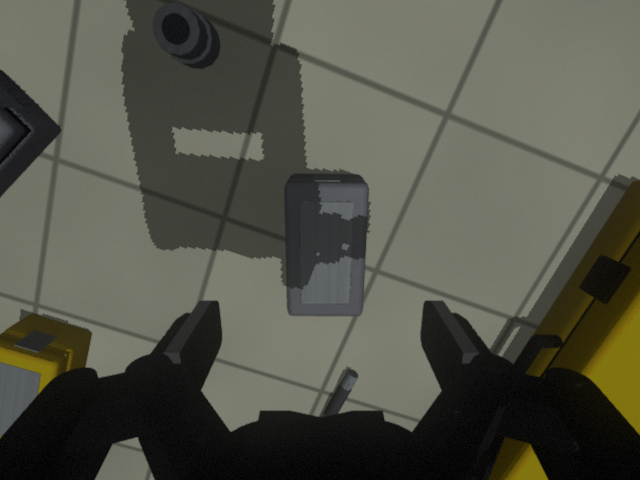

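The wrist view shows the case at (325,248), with its corners within a few pixels of prediction and the case centred between the finger tips at x 220 and 421. I'll descend, grip and lift.

>>> {"name": "send_rows", "arguments": {
  "series": [
    [[0,0.1,4,0,0,0,1],[-0.1,0.1,4,0,0,0,1],[0,0,2.3,0,0,0,1],[0,0,1,0,0,0,1],[0,0,0,0,0,0,-1],[0,0,0,0,0,0,-1],[0,0,0,0,0,0,-1],[0,0,0,0,0,0,-1],[0,0,0,0,0,0,-1],[0,0,0,0,0,0,-1]]
  ],
  "force": 45
}}

```text
time: 3.4
eef_pos: [0.4761, 0.242, 0.01]
tcp_rot: [-0.179, 0.984, 0.0, 0.001]
contact_force: [-0.3, 0.5, 5.8]
opening: 0.624
finger_force: 50.9
```

>>> {"name": "send_rows", "arguments": {
  "series": [
    [[0,0,-2,0,0,0,-1],[0,0,-4,0,0,0,-1],[0,0,-4,0,0,0,-1],[0,0,-3,0,0,0,-1],[0,0,0,0,0.15,0,-1],[0,0,0,0,0.15,0,-1],[0,0,0,0,0.1,0,-1],[0,0,0,0,0,0,-1],[0,0,0,0,0,0,-1],[0,0,0,0,0,0,-1]]
  ],
  "force": 40
}}

```text
time: 4.65
eef_pos: [0.4742, 0.2413, 0.1383]
tcp_rot: [-0.175, 0.964, -0.035, -0.195]
contact_force: [-0.4, 0.3, -4.5]
opening: 0.625
finger_force: 49.9
```

```bash
cat >> h.py <<'E'
def avg(n=8):
    from plant import ctrl
    F=[];M=[]
    for i in range(n):
        s=ctrl.get_state();F.append(s["contact_force"]);M.append(s["wrist_torque"]);ctrl.read_camera("side")
    R=Ro.from_quat(s["tcp_rot"]).as_matrix()
    f,m=np.mean(F,0),np.mean(M,0)
    print("t",round(s["time"],2),"pos",s["eef_pos"].round(3),"open",round(s["opening"],3),"F",f.round(2),"M_tool",(R.T@m).round(4),"sd",(R.T@np.array(M).T).std(1).round(4),"F_tool",(R.T@f).round(2))
E
python3 -c "
from h import avg
avg()"
```

```text
t 5.0 pos [0.475 0.241 0.139] open 0.624 F [ 0.17  0.24 -3.62] M_tool [ 0.0143 -0.3975  0.001 ] sd [0.0216 0.0252 0.0342] F_tool [-1.63  0.17  3.24]
```

>>> {"name": "send_rows", "arguments": {
  "series": [
    [[0,0,0,0,-0.15,0,-1],[0,0,0,0,-0.15,0,-1],[0,0,0,0,-0.15,0,-1],[0,0,0,0,-0.15,0,-1],[0,0,0,0,-0.1,0,-1],[0,0,0,0,-0.1,0,-1],[0,0,0,0,0,0,-1],[0,0,0,0,0,0,-1],[0,0,0,0,0,0,-1]]
  ]
}}

```text
time: 6.18
eef_pos: [0.4756, 0.2416, 0.1389]
tcp_rot: [-0.175, 0.964, 0.035, 0.195]
contact_force: [-0.7, -0.1, -3.5]
opening: 0.623
finger_force: 49.8
```

```bash
python3 -c "
from h import avg
avg()"
```

```text
t 6.53 pos [0.475 0.241 0.138] open 0.627 F [ 0.01 -0.17 -3.65] M_tool [-0.0101  0.4206  0.0043] sd [0.0306 0.0257 0.0334] F_tool [ 1.47 -0.16  3.34]
```

>>> {"name": "send_rows", "arguments": {
  "series": [
    [[0,0,0,0,0.15,0,-1],[0,0,0,0,0.15,0,-1],[0,0,0,0,0.1,0,-1],[0,0,0,0,0,0,-1],[0,0,0,0,0,0,-1],[0,0,0,0,0,0,-1]]
  ]
}}

```text
time: 7.32
eef_pos: [0.474, 0.2413, 0.1381]
tcp_rot: [-0.179, 0.984, 0.0, 0.0]
contact_force: [0.0, -0.3, -3.3]
opening: 0.627
finger_force: 49.8
```

```bash
python3 -c "
from h import *
avg()
go(.4745,.2391,.01,200.6)"
```

```text
t 7.67 pos [0.475 0.241 0.138] open 0.63 F [-0.12 -0.09 -3.63] M_tool [-0.0137  0.0136 -0.0032] sd [0.032  0.0316 0.0231] F_tool [ 0.14 -0.04  3.63]
t 7.72 pos [0.4747 0.2414 0.1384] turn [-0.  0. -0.] shift [ 0.1  -0.21 12.84]
```

>>> {"name": "send_rows", "arguments": {
  "series": [
    [[0,0,0,0,0.15,0,-1],[0,0,0,0,0.15,0,-1],[0,0,0,0,0.1,0,-1],[0,0,0,0,0,0,-1],[0,0,0,0,0,0,-1],[0,0,0,0,-0.15,0,-1],[0,0,0,0,-0.15,0,-1],[0,0,0,0,0,0,-1],[0,0,0,0,0,0,-1],[0,0,0,0,0,0,-1]]
  ]
}}

```text
time: 8.98
eef_pos: [0.4754, 0.2416, 0.1386]
tcp_rot: [-0.178, 0.983, -0.009, -0.049]
contact_force: [-0.0, -0.5, -3.4]
opening: 0.624
finger_force: 49.8
```

```bash
python3 -c "
from h import avg
avg(14)"
```

```text
t 9.62 pos [0.475 0.241 0.138] open 0.625 F [-0.11  0.02 -3.78] M_tool [-0.0094 -0.1066  0.0107] sd [0.0227 0.0223 0.0167] F_tool [-0.28  0.06  3.77]
```

>>> {"name": "send_rows", "arguments": {
  "series": [
    [[0,0,0,0,-0.1,0,-1],[0,0,0,0,-0.15,0,-1],[0,0,0,0,-0.15,0,-1],[0,0,0,0,-0.1,0,-1],[0,0,0,0,0,0,-1],[0,0,0,0,0.15,0,-1],[0,0,0,0,0.15,0,-1],[0,0,0,0,0,0,-1],[0,0,0,0,0,0,-1],[0,0,0,0,0,0,-1]]
  ]
}}

```text
time: 10.92
eef_pos: [0.4738, 0.2412, 0.1377]
tcp_rot: [-0.178, 0.983, 0.009, 0.049]
contact_force: [-0.3, -0.4, -3.9]
opening: 0.629
finger_force: 49.8
```

```bash
python3 -c "
from h import *
avg(14)
go(.4745,.2391,.01,200.6)"
```

```text
t 11.57 pos [0.475 0.241 0.138] open 0.628 F [ 0.01 -0.08 -3.64] M_tool [ 0.006   0.1145 -0.0021] sd [0.0265 0.0333 0.0348] F_tool [ 0.38 -0.08  3.62]
t 11.62 pos [0.4748 0.2414 0.1383] turn [-0.   0.1 -0. ] shift [ 0.11 -0.21 12.83]
```

The left case is silent: its moment scales purely with the tilt and shows no ball offset. I'll level it, put it down, release and rise.

>>> {"name": "send_rows", "arguments": {
  "series": [
    [[0,0,0,0,0.1,0,-1],[0,-0.1,4,0,0,0,-1],[0,-0.1,4,0,0,0,-1],[0,0,3,0,0,0,-1],[0,0,1.2,0,0,0,-1],[0,0,0.5,0,0,0,-1],[0,0,0,0,0,0,-1],[0,0,0,0,0,0,1],[0,0,0,0,0,0,1],[0,0,0,0,0,0,1]]
  ]
}}

```text
time: 12.88
eef_pos: [0.4764, 0.2398, 0.0124]
tcp_rot: [-0.179, 0.984, 0.0, 0.001]
contact_force: [-0.4, -0.3, 0.5]
opening: 1.002
finger_force: 0.0
```

>>> {"name": "send_rows", "arguments": {
  "series": [
    [[0,0,0,0,0,0,1],[0,0,-4,0,0,0,1],[0,0,-4,0,0,0,1],[0,0,-4,0,0,0,1],[0,0,0,0,0,0,1]]
  ]
}}

```text
time: 13.5
eef_pos: [0.4782, 0.2404, 0.1357]
tcp_rot: [-0.179, 0.984, 0.0, 0.004]
contact_force: [0.2, -0.2, -0.6]
opening: 1.001
finger_force: 0.0
```

```bash
python3 -c "
from h import *
go(.4935,-.0081,.13,149.55)"
```

```text
t 13.5 pos [0.4782 0.2404 0.1357] turn [0.003 0.008 0.891] shift [-13.91 -20.65   0.57]
```

>>> {"name": "send_rows", "arguments": {
  "series": [
    [[0,0,0,0,0,0.178,1],[0,0,0,0,0,0.178,1],[0,0,0,0,0,0.178,1],[0,0,0,0,0,0.178,1],[0,0,0,0,0,0.178,1],[-2.8,-4.1,0,0,0,0,1],[-2.8,-4.1,0,0,0,0,1],[-2.8,-4.1,0,0,0,0,1],[-2.8,-4.1,0,0,0,0,1],[-2.8,-4.1,0.5,0,0,0,1]]
  ]
}}

```text
time: 14.75
eef_pos: [0.4919, -0.0096, 0.1254]
tcp_rot: [0.262, 0.965, -0.0, -0.0]
contact_force: [0.8, -0.6, 0.6]
opening: 0.997
finger_force: 0.0
```

>>> {"name": "send_rows", "arguments": {
  "series": [
    [[0,0,0,0,0,0,1]]
  ]
}}

```text
time: 14.88
eef_pos: [0.4917, -0.0106, 0.1248]
tcp_rot: [0.265, 0.964, -0.0, -0.001]
contact_force: [-0.8, 0.3, 0.5]
opening: 0.997
finger_force: 0.0
```

```bash
python3 -c "
from h import *
go(.4935,-.0081,.008,149.55)
from plant import ctrl
c=ctrl.read_camera('top');i=c['img'].astype(int)
m=((i[:,:,2]-i[:,:,0]>3)).astype(np.uint8);m[:215]=0;m[:,:180]=0;m[290:]=0;m[:,250:]=0
ys,xs=np.where(m>0);P=np.array([px2w(c,x,y,0.046)[:2] for x,y in zip(xs,ys)],np.float32);print(cv2.minAreaRect(P))
"
```

```text
t 14.88 pos [ 0.4917 -0.0106  0.1248] turn [-0.001 -0.002 -0.004] shift [-0.03  0.31 11.68]
((0.5118552446365356, 0.25243133306503296), (0.1756531149148941, 0.05463569983839989), 20.525005340576172)
```

>>> {"name": "send_rows", "arguments": {
  "series": [
    [[0,0.2,4,0,0,0,1],[0,0.1,4,0,0,0,1],[0,0,2.7,0,0,0,1],[0,0,1,0,0,0,1],[0,0,0,0,0,0,-1],[0,0,0,0,0,0,-1],[0,0,0,0,0,0,-1],[0,0,0,0,0,0,-1],[0,0,0,0,0,0,-1]]
  ],
  "force": 40
}}

```text
time: 16.05
eef_pos: [0.4951, -0.0056, 0.0106]
tcp_rot: [0.262, 0.965, 0.0, 0.001]
contact_force: [-0.5, 1.2, 6.5]
opening: 0.624
finger_force: 45.4
```

>>> {"name": "send_rows", "arguments": {
  "series": [
    [[0,0,-2,0,0,0,-1],[0,0,-4,0,0,0,-1],[0,0,-4,0,0,0,-1],[0,0,-3,0,0,0,-1],[0,0,0,0,0.15,0,-1],[0,0,0,0,0.15,0,-1],[0,0,0,0,0.1,0,-1],[0,0,0,0,0,0,-1],[0,0,0,0,0,0,-1],[0,0,0,0,0,0,-1]]
  ]
}}

```text
time: 17.3
eef_pos: [0.4934, -0.0051, 0.1393]
tcp_rot: [0.257, 0.946, 0.052, -0.191]
contact_force: [1.2, -0.6, -3.3]
opening: 0.628
finger_force: 44.3
```

>>> {"name": "send_rows", "arguments": {
  "series": [
    [[0,0,0,0,-0.15,0,-1],[0,0,0,0,-0.15,0,-1],[0,0,0,0,0,0,-1],[0,0,0,0,0,0,-1],[0,0,0,0,0,0,-1]]
  ]
}}

```text
time: 17.92
eef_pos: [0.4945, -0.0059, 0.1394]
tcp_rot: [0.262, 0.964, 0.013, -0.049]
contact_force: [-0.4, 0.4, -3.2]
opening: 0.627
finger_force: 44.3
```

```bash
python3 -c "
from h import avg
avg(14)"
```

```text
t 18.57 pos [ 0.494 -0.006  0.139] open 0.622 F [ 0.12  0.13 -3.52] M_tool [ 0.0028 -0.1023  0.0088] sd [0.0397 0.0248 0.0195] F_tool [-0.39  0.17  3.5 ]
```

>>> {"name": "send_rows", "arguments": {
  "series": [
    [[0,0,0,0,-0.1,0,-1],[0,0,0,0,-0.15,0,-1],[0,0,0,0,-0.15,0,-1],[0,0,0,0,-0.1,0,-1],[0,0,0,0,0,0,-1],[0,0,0,0,0.15,0,-1],[0,0,0,0,0.15,0,-1],[0,0,0,0,0,0,-1],[0,0,0,0,0,0,-1],[0,0,0,0,0,0,-1]]
  ]
}}

```text
time: 19.88
eef_pos: [0.4931, -0.0051, 0.1387]
tcp_rot: [0.262, 0.964, -0.013, 0.048]
contact_force: [0.4, -0.1, -3.3]
opening: 0.625
finger_force: 44.4
```

```bash
python3 -c "
from h import *
avg(14)
go(.4935,-.0081,.01,149.55)"
```

```text
t 20.52 pos [ 0.494 -0.006  0.139] open 0.625 F [ 0.03  0.02 -3.39] M_tool [-0.0195  0.1027 -0.0009] sd [0.0355 0.0202 0.0302] F_tool [0.32 0.03 3.37]
t 20.57 pos [ 0.494  -0.0055  0.1394] turn [0.    0.1   0.001] shift [-0.09 -0.25 12.94]
```

The middle case is silent too (0.1025 N m, against 0.101 expected for a fixed mass). I'll put it back down and go to the right one.

>>> {"name": "send_rows", "arguments": {
  "series": [
    [[0,0,0,0,0.1,0,-1],[0,-0.1,4,0,0,0,-1],[0,-0.1,4,0,0,0,-1],[0,0,3,0,0,0,-1],[0,0,1.2,0,0,0,-1],[0,0,0.6,0,0,0,-1],[0,0,0,0,0,0,-1],[0,0,0,0,0,0,1],[0,0,0,0,0,0,1],[0,0,0,0,0,0,1]]
  ]
}}

```text
time: 21.82
eef_pos: [0.4938, -0.0074, 0.0123]
tcp_rot: [0.262, 0.965, 0.0, 0.001]
contact_force: [0.1, -0.4, 1.1]
opening: 1.0
finger_force: 0.0
```

>>> {"name": "send_rows", "arguments": {
  "series": [
    [[0,0,0,0,0,0,1],[0,0,-4,0,0,0,1],[0,0,-4,0,0,0,1],[0,0,-4,0,0,0,1],[0,0,0,0,0,0,1]]
  ]
}}

```text
time: 22.45
eef_pos: [0.4957, -0.0078, 0.1354]
tcp_rot: [0.262, 0.965, 0.0, 0.004]
contact_force: [0.0, 0.3, 0.0]
opening: 1.0
finger_force: 0.0
```

```bash
python3 -c "
from h import *
go(.5017,-.1978,.13,188.3)"
```

```text
t 22.45 pos [ 0.4957 -0.0078  0.1354] turn [-0.     0.009 -0.676] shift [  2.15 -18.89   0.54]
```

>>> {"name": "send_rows", "arguments": {
  "series": [
    [[0,0,0,0,0,-0.169,1],[0,0,0,0,0,-0.169,1],[0,0,0,0,0,-0.169,1],[0,0,0,0,0,-0.169,1],[0.4,-3.8,0,0,0,0,1],[0.4,-3.8,0,0,0,0,1],[0.4,-3.8,0,0,0,0,1],[0.4,-3.8,0,0,0,0,1],[0.4,-3.7,0.5,0,0,0,1],[0,0,0,0,0,0,1]]
  ]
}}

```text
time: 23.7
eef_pos: [0.4996, -0.1988, 0.1247]
tcp_rot: [-0.071, 0.997, 0.001, -0.001]
contact_force: [0.5, -0.2, 0.1]
opening: 0.997
finger_force: 0.0
```

```bash
python3 -c "
from h import *
go(.5017,-.1978,.008,188.3)
from plant import ctrl
c=ctrl.read_camera('wrist');cv2.imwrite('pics/w3.png',c['img'][:,:,::-1])"
```

```text
t 23.7 pos [ 0.4996 -0.1988  0.1247] turn [ 0.001 -0.002 -0.003] shift [-0.22  0.07 11.67]
```

View pics/w3.png

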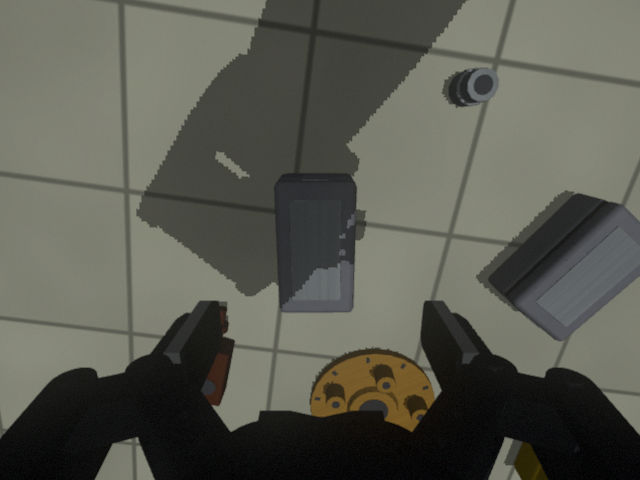

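The third case is at (316,245), centred between the fingers. The adjuster (215,370) and plate (375,400) are clear of the descent, and the middle case (585,265) is flat.

>>> {"name": "send_rows", "arguments": {
  "series": [
    [[-0.2,0.1,4,0,0,0,1],[0,0,4,0,0,0,1],[0,0,2.7,0,0,0,1],[0,0,1,0,0,0,1],[0,0,0,0,0,0,-1],[0,0,0,0,0,0,-1],[0,0,0,0,0,0,-1],[0,0,0,0,0,0,-1],[0,0,0,0,0,0,-1]]
  ],
  "force": 40
}}

```text
time: 24.88
eef_pos: [0.504, -0.1968, 0.0113]
tcp_rot: [-0.073, 0.997, -0.001, 0.002]
contact_force: [0.6, -0.4, 6.2]
opening: 0.627
finger_force: 45.5
```

>>> {"name": "send_rows", "arguments": {
  "series": [
    [[0,0,-2,0,0,0,-1],[0,0,-4,0,0,0,-1],[0,0,-4,0,0,0,-1],[0,0,-3,0,0,0,-1],[0,0,0,0,0.15,0,-1],[0,0,0,0,0.15,0,-1],[0,0,0,0,0.1,0,-1],[0,0,0,0,0,0,-1],[0,0,0,0,0,0,-1],[0,0,0,0,0,0,-1]]
  ]
}}

```text
time: 26.12
eef_pos: [0.5017, -0.1959, 0.1394]
tcp_rot: [-0.071, 0.978, -0.014, -0.198]
contact_force: [0.0, 0.1, -3.9]
opening: 0.625
finger_force: 44.7
```

>>> {"name": "send_rows", "arguments": {
  "series": [
    [[0,0,0,0,-0.15,0,-1],[0,0,0,0,-0.15,0,-1],[0,0,0,0,0,0,-1],[0,0,0,0,0,0,-1],[0,0,0,0,0,0,-1]]
  ]
}}

```text
time: 26.75
eef_pos: [0.5028, -0.1959, 0.1394]
tcp_rot: [-0.073, 0.996, -0.004, -0.05]
contact_force: [0.1, -0.7, -4.1]
opening: 0.626
finger_force: 44.8
```

```bash
python3 -c "
from h import avg
avg(14)"
```

```text
t 27.4 pos [ 0.502 -0.196  0.139] open 0.624 F [ 0.26 -0.06 -3.66] M_tool [-0.0021 -0.0735  0.0001] sd [0.028  0.0265 0.0191] F_tool [-0.61 -0.1   3.61]
```

>>> {"name": "send_rows", "arguments": {
  "series": [
    [[0,0,0,0,-0.1,0,-1],[0,0,0,0,-0.15,0,-1],[0,0,0,0,-0.15,0,-1],[0,0,0,0,-0.1,0,-1],[0,0,0,0,0,0,-1],[0,0,0,0,0.15,0,-1],[0,0,0,0,0.15,0,-1],[0,0,0,0,0,0,-1],[0,0,0,0,0,0,-1],[0,0,0,0,0,0,-1]]
  ]
}}

```text
time: 28.7
eef_pos: [0.5016, -0.1956, 0.1388]
tcp_rot: [-0.072, 0.996, 0.004, 0.05]
contact_force: [-0.3, 0.4, -3.5]
opening: 0.627
finger_force: 45.2
```

```bash
python3 -c "
from h import *
avg(14)
go(.661,-.126,.14,188.3)"
```

```text
t 29.35 pos [ 0.502 -0.196  0.139] open 0.624 F [-0.09 -0.05 -3.48] M_tool [-0.0142  0.0759 -0.0144] sd [0.0236 0.0251 0.0324] F_tool [ 0.44 -0.04  3.45]
t 29.4 pos [ 0.5024 -0.1959  0.1394] turn [0.  0.1 0. ] shift [-16.71   4.62  -0.06]
```

The right case rattles: its moment is 0.075 N m instead of 0.104, the roughly ±0.03 ball shift. I'll level it and carry it over the plate.

>>> {"name": "send_rows", "arguments": {
  "series": [
    [[0,0,0,0,0.1,0,-1],[-2,0.5,0,0,0,0,-1],[-3,0.9,0,0,0,0,-1],[-3.5,1,0,0,0,0,-1],[-3.5,1,0,0,0,0,-1],[-2.7,0.7,0,0,0,0,-1],[-1.5,0.4,0,0,0,0,-1],[-0.5,0.1,0.5,0,0,0,-1],[0,0,0.5,0,0,0,-1],[0,0,0,0,0,0,-1]]
  ]
}}

```text
time: 30.65
eef_pos: [0.6596, -0.1264, 0.1281]
tcp_rot: [-0.072, 0.997, 0.0, -0.001]
contact_force: [-0.4, -0.0, -4.1]
opening: 0.626
finger_force: 45.1
```

>>> {"name": "send_rows", "arguments": {
  "series": [
    [[0,0,0,0,0,0,-1],[0,0,0,0,0,0,-1],[0,0,0,0,0,0,-1],[0,0,0,0,0,0,-1],[0,0,0,0,0,0,-1],[0,0,0,0,0,0,-1],[0,0,0,0,0,0,-1],[0,0,0,0,0,0,-1]]
  ]
}}

```text
time: 31.65
eef_pos: [0.6609, -0.1262, 0.1293]
tcp_rot: [-0.073, 0.997, -0.0, -0.0]
contact_force: [0.4, -0.1, -3.6]
opening: 0.622
finger_force: 45.1
```

```bash
python3 -c "
from h import *
go(.661,-.126,.13,188.3)
from plant import ctrl
print(abs(ctrl.get_state()['dq']).max())
c=ctrl.read_camera('side');cv2.imwrite('pics/end.png',c['img'][:,:,::-1])"
```

```text
t 31.65 pos [ 0.6609 -0.1262  0.1293] turn [-0. -0.  0.] shift [-0.01  0.02 -0.07]
0.001344405742222372
```

View pics/end.png

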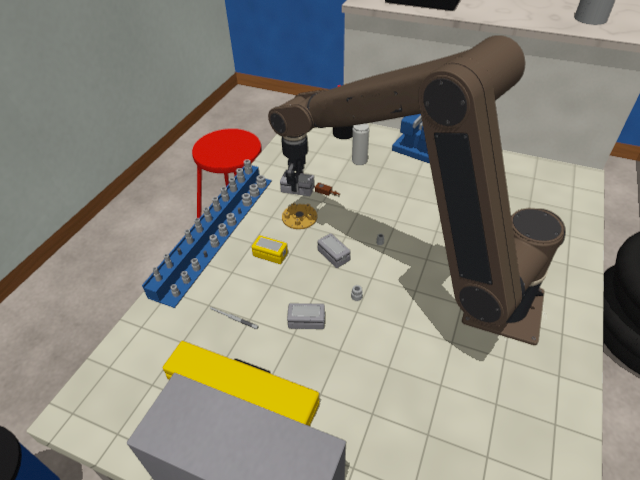

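The case is held level at (297,183), above the plate (299,215). The other two cases lie flat at (334,250) and (306,316), and everything else is where it was.

```bash
python3 -c "
from plant import ctrl
print(ctrl.sign_off())"
```

```text
the job is handed in; nothing more can be done
None
```

The right-hand case held the loose ball; I handed the job in at about 32 s with it held level and still over the middle of the pressure plate, about 12 cm above the bench, and the two silent cases back flat on the bench.

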